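Close the plaster mould on its dowels and hold it shut

ROBOT

A 7-joint arm with a two-finger parallel gripper is mounted at the origin on the work surface. World frame = base frame: x ahead of the robot, y to its left, z up, the work surface at z = 0. Lengths are in mm, angles in rad, forces in N, time in s.
With the tool pointing down it reaches from about 400 to 875 mm from the base axis. Payload 4.4 kg.
Tool frame: the origin (TCP) lies at the very end of the fingers, on their centre line; the grasp point (between the pads) lies ctrl.grip_point_offset behind it (ctrl.grip_point_offset is the distance from the TCP to the grasp point, in mm); z points along the fingers, y is the line along which they close (so a half turn about z gives the same grasp; the last joint's range is limited). The gripper opens to 85 mm and grips with 20 to 120 N. Pads are 22 mm wide; open, the fingers measure 114 mm over their backs; the gripper's body (76 mm by 85 mm) begins 54 mm behind the grasp point. The pads swing forward as they close: fully open they stand 13 mm farther back than shut.
Start: joints at [1.184, 0.628, 0.038, 1.517, -0.027, 0.996, -0.02], TCP at [204.99, -616.844, 231.313] pointing down, gripper open.
Joint ranges: [-3.06, 3.06], [-0.37, 2.12], [-1.25, 1.32], [0.18, 2.47], [-1.1, 4.24], [0.23, 1.98], [-2.94, 2.94]. Speed limits (rad/s): [2.57, 2.57, 3.14, 3.14, 3.14, 3.14, 3.14].

INTERFACE

Orientations are given as [roll, pitch, yaw] about the fixed x, y, z axes, in that order (R = Rz(yaw) Ry(pitch) Rx(roll)).
In Python, from cell import read_state, cams, ctrl, models gives the robot as it stands. The module is installed in compiled form; this text tells all that it offers.
- The arm moves only by the tool jog_arm, called after "Request:" as name(argument=value, ...) on one line, values as JSON. Schema: {"type":"object","properties":{"deltas":{"type":"object","properties":{"segments":{"type":"array","items":{"type":"array","items":{"type":"number"},"minItems":7,"maxItems":7},"minItems":1,"maxItems":12}},"additionalProperties":false,"required":["segments"]},"only":{"type":"string"},"quiet":{"type":"boolean"},"lines":{"type":"string"}},"required":["deltas"],"additionalProperties":false}. deltas is an object whose key "segments" holds a list of rows, 1 to 12 of them, each of 7 numbers: dx, dy, dz in shares of the most that a row can go, 1 being 50 mm, then a rotation vector rx, ry, rz in fractions of the full range, 1 being pi rad, then the finger opening in mm; each row shifts and turns the commanded pose from where the row before left it, along the tool's axes as they then stand; what a row does not reach is not made up. A row lasts 1/10 s, in which the tool goes at most 50 mm and 0.15 rad, less where a joint would pass 70% of its speed; a pose out of reach is approached as far as the arm can. The fingers move at their own pace and stop on an object; the grip force is fixed at half the most. Time passes only in rows, so rows that do not move let the fingers close. The tool returns the time, the measured TCP pose, the force, the opening and the grip force at its end. only (a regular expression) keeps the lines of the reply that match it, lines (a string "A,B") keeps lines A to B, and quiet returns only ok. A shift or turn number past 1, either way, is cut back to 1. Input that does not fit is refused with a message, and nothing moves.
- read_state(): the state, without advancing time (a new reading comes with each control period).
- cams.get_image(name): name is "scene" or "top"; returns (picture, depth): 480x640x3 uint8, blue, green, red; 480x640 float32, mm along the optical axis (not along the pixel's ray), 0 where there is no reading.
- cams.calibration(name): a dict with "fx", "fy", "cx", "cy" (pixels), "rvec" (rotation vector, rad) and "tvec" (3), from world to camera coordinates, as OpenCV has them. Camera axes: x right, y down, z forward; pixel columns grow to the right and rows downward; lengths in mm; the calibration is good to about 2 mm. A picture is of the moment at which its call begins. calibration takes no time and is no camera call.
- ctrl.finish_job(): hands the job in; it is judged then, once.
Trained networks look in the newest picture that a camera, given by its name, has taken for a name from the list of things; names that differ only in an ending like _2 or _b are one class to them, and where a whole thing is asked for, a point or a joint stands for the part that bears it (a point fixed in the world has none). Each returns a list of dicts, best first, with "confidence" (0 to 1); they miss things now and then, are a little off and sometimes report something else, mostly with a low value. They report only what shows in the picture. A call takes as long as a camera call.
- models.search_frame(thing, camera): "extent" ([left, top, right, bottom] in pixels, round what is visible of it).
- models.mark_of(thing, camera): "position" ([column, row] in pixels: a listed point, or the origin of a listed thing).
The state is a dict: "clock": time; "qpos": joint angles; "qd": joint speeds; "tau": joint torques, N m; "eef_pos": TCP position; "tool_rot": TCP orientation; "force": force on the tool from outside, world axes, zero at the start; "torque": the same for the moment, N m; "width": finger opening in mm; "gripper_force": force on a finger pad.
Only numpy, scipy, OpenCV 4.12 (cv2) and the standard library are available. Lean on these libraries where they do the work, as an engineer would, in place of code of your own. Each camera call takes 0.05 s, during which the arm holds its last target. There are 200 camera calls.

TASK

The clear dust cover of the casting board has a red bar to take hold of: swing the cover open until it rests gently against its stop, and leave it there. Then grip the loose upper mould half, lift it onto the two brass dowels of the lower half (red-marked ends together) so that it sits flush, and finish while still gripping it and pressing it down, with about 15 to 20 N between the halves, ready to be strapped. Leave the jar, the brush and the mug where they are.

Things in the scene. Friction and masses are not known exactly. Their poses are not given: they have to be found in the camera images.
- cover (a joint): Angle of the hinged dust cover (rad): 0 = closed, level over the lower mould half; 1.75 = fully open, just past upright, against its stop. Starts at 0 to 0.4. Stiff hinge (friction 0.45 N m, cover 0.25 kg): it stays where it is left; about 3.5 N at the bar moves it.
- cover_hinge (a point): Middle of the hinge line, 90 mm above the bench, on the left (+y) side of the casting board. Axes turn with the cover: x along the hinge line (the board's x), -y from the hinge to the red bar. Opening, the bar rises from the board's -y side over the top to its +y side. Hinge and rest posts stand at the board's x = +-112 mm.
- cover_bar (a point): Centre of the cover's red grip bar: round, 12 mm thick, 110 mm long, parallel to the hinge line, 220 mm from it, on two rods at its ends (100 mm free between), 39 mm clear of the cover's frame (240 x 175 x 12 mm, clear pane). Pinched across from above the bar turns between the fingers: the tool can point down through the whole swing. Axes as cover_hinge.
- lower_half: White plaster lower mould half, 140 (x) x 100 (y) x 40 mm, fixed on a plywood board. Origin: centre of its underside, 12 mm above the bench. On its top, at y = 0, two brass dowels 18 mm high (conical above 10 mm): 18 mm thick at x = -50 (end marked red), 12 mm thick at x = +50. Hinge line parallel to x at y = +105. Posts for the cover, 79 mm above the bench, at x = +-112, y = -62.
- seat (a point): Centre of the top face of the lower half, 52 mm above the bench, where the underside centre of the upper half must come. Axes as lower_half.
- upper_half: Loose white plaster upper mould half, 140 (x) x 100 (y) x 35 mm, 0.4 to 0.63 kg, flat on the bench at the robot's right. Origin: centre of its underside. Holes right through at y = 0: 21 mm wide at x = -50 (end marked red), 15 mm at x = +50. On top a wooden grip block 60 (x) x 26 (y) x 45 mm, its top 80 mm above the underside. Its x axis starts within 40 degrees of the lower half's.
- grip (a point): Point in the wooden grip block of the upper half, on its centre line 62 mm above the underside; pinch here from above across the block's y (26 mm). Axes as upper_half.
- jar: Amber glass jar with steel lid, 60 mm across, 85 mm high, standing on the bench; origin at the centre of its underside. Leave it alone.
- brush: Paint brush, 180 mm long, lying on the bench at the right; origin near its middle. Leave it alone.
- mug: Blue mug, 80 mm across, 85 mm high, handle at its +y, standing at the left; origin at the centre of its underside. Leave it alone.

How it is judged (in metres and radians):
On the way, in this order (a step that is already met when the one before it is completed fails the run):
1. the cover is swung open against its stop (value of joint cover above 1.65 rad), for 0.2 s.
2. the upper half is held in the fingers, clear of the bench (height (world z) of upper_half above 0.03 m and contact force between the fingers and upper_half above 2 N and horizontal distance between upper_half and seat above 0.05 m), for 0.1 s.
At the end, for the whole second after the job is handed in: Cover open beyond 1.65 rad; upper half on the dowels (centre within 4 mm, height 3 mm, yaw 0.06 rad, tilt 0.04 rad), at rest, gripped with over 2 N and pressed on the lower half with over 10 N; jar, brush and mug within 20 mm of their starts (value of joint cover above 1.65 rad and horizontal distance between upper_half and seat below 0.004 m and z of upper_half in the frame of seat between -0.003 and 0.003 m and angle between the x axis of upper_half and the x axis of seat, either way round below 0.06 rad and angle between upper_half's own z axis and vertical below 0.04 rad and linear speed of upper_half below 0.02 m/s and contact force between the fingers and upper_half above 2 N and contact force between upper_half and lower_half above 10 N and distance of each of jar, brush, mug from where it was at the start of the episode below 0.02 m); the arm keeps its last pose, push and grip.
It fails at once if the cover is slammed onto its stop (arrives faster than 1.2 rad/s) (value of joint cover above 1.5 rad and velocity of joint cover above 1.2 rad/s).
It fails at once if the mould is pressed or struck with more than 60 N (contact force between upper_half and lower_half above 60 N).
It fails at once if the jar is moved by more than 20 mm (distance of jar from where it was at the start of the episode above 0.02 m).
It fails at once if the brush is moved by more than 20 mm (distance of brush from where it was at the start of the episode above 0.02 m).
It fails at once if the mug is moved by more than 20 mm (distance of mug from where it was at the start of the episode above 0.02 m).
It also fails if it takes over 66 s, if anything falls off the work surface, if the arm or the gripper's body presses on something with over 40 N, if the wrist force passes 120 N, or if a joint passes its speed limit or range.

## Working session

There is one attempt and no reset: what is moved stays moved. The work goes in short steps, Python scripts to look and compute and a tool call to move; the robot and the scene stay as the last step left them, time stands still between calls to the robot, and variables do not carry over. Pictures are saved under pics/ and viewed, at most 10 in all, crops included, and the job is handed in when it is done.

```bash
mkdir -p pics; cat > h.py <<'E'
import numpy as np, cv2
from cell import read_state, cams, ctrl, models
from scipy.spatial.transform import Rotation as R
def cal(n):
    c=cams.calibration(n); Rm=R.from_rotvec(np.ravel(c["rvec"])).as_matrix(); return c,Rm,np.ravel(c["tvec"])
def cloud(n,d):
    c,Rm,t=cal(n); v,u=np.mgrid[:480,:640]
    P=np.stack([(u-c["cx"])/c["fx"]*d,(v-c["cy"])/c["fy"]*d,d],-1)
    return (P-t)@Rm
def ray(n,px,z):
    c,Rm,t=cal(n); o=-Rm.T@t; d=Rm.T@np.array([(px[0]-c["cx"])/c["fx"],(px[1]-c["cy"])/c["fy"],1]); return o+d*(z-o[2])/d[2]
def proj(n,p):
    c,Rm,t=cal(n); q=Rm@np.array(p)+t; return q[0]/q[2]*c["fx"]+c["cx"],q[1]/q[2]*c["fy"]+c["cy"]
E
python3 - <<'E'
from h import *
np.set_printoptions(precision=1,suppress=True)
Z={"cover_hinge":90,"cover_bar":120,"lower_half":12,"seat":52,"upper_half":0,"grip":62,"jar":0,"brush":8,"mug":0}
for n in ("top","scene"):
    im,d=cams.get_image(n); cv2.imwrite(f"pics/{n}0.png",im); P=cloud(n,d)
    for k,z in Z.items():
        for r in models.mark_of(k,n)[:2]:
            u,v=map(int,r["position"]); 
            print(n,k,round(r["confidence"],2),np.array(r["position"]),"ray",ray(n,r["position"],z),"depth",P[min(v,479),min(u,639)])
s=read_state(); print(s["clock"],s["eef_pos"],s["tool_rot"],s["width"],ctrl.grip_point_offset)
E
```

```text
top cover_hinge 0.72 [236. 287.] ray [495.3 175.4  90. ] depth [494.6 173.5  99.7]
top cover_bar 0.96 [329.2 272.4] ray [528.8 -33.  120. ] depth [525.2 -32.1 161.1]
top upper_half 0.92 [427.7 305.1] ray [ 466.6 -274.5    0. ] depth [ 465.5 -265.3   32.7]
top grip 0.62 [437.  304.6] ray [ 465.7 -281.4   62. ] depth [ 466.4 -277.4   78.1]
top jar 0.8 [425.  190.1] ray [ 756.  -274.3    0. ] depth [ 737.7 -260.2   61. ]
top brush 0.95 [503.5 278.2] ray [ 534.6 -458.2    8. ] depth [ 534.1 -453.2   17.5]
top mug 0.8 [150.  255.3] ray [576.1 411.    0. ] depth [575.4 407.   10.2]
scene cover_hinge 0.68 [396.7 200.8] ray [485.2 172.8  90. ] depth [491.6 168.9  99.7]
scene cover_bar 0.83 [309.6 197.3] ray [498.7 -35.4 120. ] depth [533.9 -37.2 158.3]
scene lower_half 0.57 [354.  230.4] ray [510.9  74.3  12. ] depth [611.   57.9 135.7]
scene upper_half 0.92 [208.7 223.3] ray [ 471.5 -290.     0. ] depth [ 498.5 -283.2   33. ]
scene grip 0.71 [208.  204.5] ray [ 464.1 -282.2   62. ] depth [ 479.3 -277.5   80.3]
scene jar 0.84 [200.3 325.9] ray [ 761.2 -275.7    0. ] depth [ 782.9 -265.7   44.2]
scene jar 0.46 [207.3 207.1] ray [ 416.2 -299.8    0. ] depth [ 489.5 -278.6   80.9]
scene brush 0.64 [130.7 245.2] ray [ 544.3 -467.6    8. ] depth [ 551.4 -464.8   17.9]
scene brush 0.2 [351.7 230.4] ray [507.5  69.1   8. ] depth [610.8  51.5 135.6]
scene mug 0.64 [490.7 255.8] ray [586.2 401.1   0. ] depth [609.7 382.9  35.5]
1.0 [ 205.  -616.8  231.3] [ 3.1 -0.   0.3] 85.7435839022773 18.700000000000003
```

View pics/top0.png

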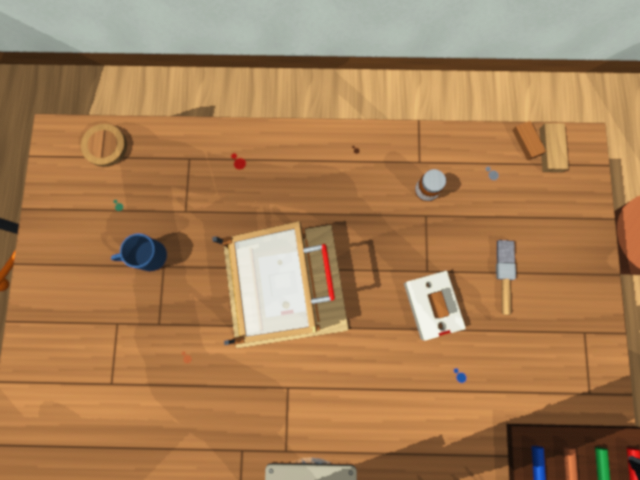

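View pics/scene0.png

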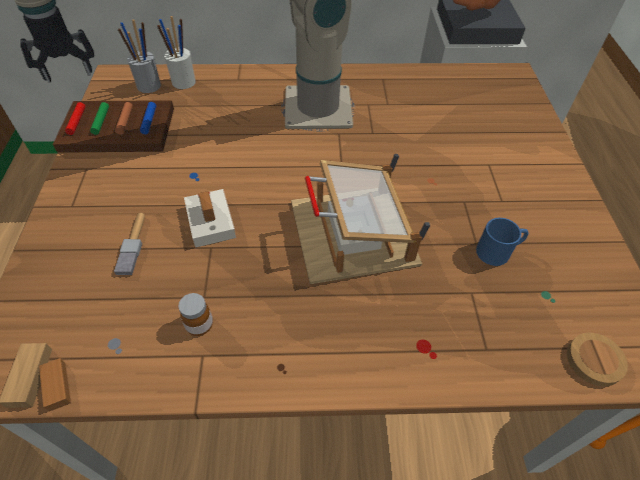

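The top view shows the cover partly open, with the red bar at about (327,273). The upper half is at (436,305), with its red end at the bottom (445,333). The lower half's red end is also at the bottom, at (287,312). The jar is at (432,183), the brush at (506,275) and the mug at (143,252). In the scene view the bar is at (312,197), and the brush lies to the robot's right. Next I'll fit the geometry from depth and colour.

```bash
cat > fit.py <<'E'
from h import *
np.set_printoptions(precision=2,suppress=True)
def line(Q):
    c=Q.mean(0); w,s,v=np.linalg.svd(Q-c,full_matrices=False); d=v[0]*np.sign(v[0][0]); t=(Q-c)@d
    return c+d*(t.max()+t.min())/2,d,t.max()-t.min()
def red(im,P,lo,hi):
    h=cv2.cvtColor(im,cv2.COLOR_BGR2HSV); m=((h[...,0]<8)|(h[...,0]>172))&(h[...,1]>150)&(h[...,2]>90)
    return m&np.all(P>lo,-1)&np.all(P<hi,-1)
def upper(im,P,lo,hi,top,name):
    h=cv2.cvtColor(im,cv2.COLOR_BGR2HSV)
    m=np.all(P>lo,-1)&np.all(P<hi,-1)&(abs(P[...,2]-top)<6)
    Q=P[m]; r=cv2.minAreaRect(Q[:,:2].astype(np.float32)); print(name,"face",m.sum(),Q.mean(0),"rect",r)
    b=np.all(P>lo,-1)&np.all(P<hi,-1)&(abs(P[...,2]-top-45)<6); Q=P[b]
    if len(Q)>5: print(name,"block",b.sum(),Q.mean(0),"rect",cv2.minAreaRect(Q[:,:2].astype(np.float32)))
E
python3 - <<'E'
from fit import *
for n in ("top","scene"):
    im,d=cams.get_image(n); P=cloud(n,d)
    m=red(im,P,[430,-90,80],[640,40,260]); c,dr,L=line(P[m]); print(n,"bar",m.sum(),c,dr,L,"yaw",np.arctan2(dr[1],dr[0]))
    upper(im,P,[370,-380,0],[580,-180,100],35,n)
    # board top z=12
    b=np.all(P>[350,-120,7],-1)&np.all(P<[700,260,16],-1); print(n,"board",b.sum(),cv2.minAreaRect(P[b][:,:2].astype(np.float32)))
    m=red(im,P,[400,-40,40],[640,160,75]); print(n,"lower red",m.sum(),P[m].mean(0) if m.any() else 0)
    u=red(im,P,[370,-380,-10],[580,-180,45]); print(n,"upper red",u.sum(),P[u].mean(0) if u.any() else 0)
    print(n,"bench z",np.median(P[np.all(P>[400,-220,-20],-1)&np.all(P<[600,-120,20],-1)][:,2]))
E
```

```text
top bar 274 [527.39 -29.37 160.04] [ 0.98  0.18 -0.  ] 118.35542913839743 yaw 0.17639423241393884
top face 2089 [ 466.93 -283.15   34.53] rect ((467.6422424316406, -285.1950988769531), (139.76136779785156, 102.27842712402344), 16.585739135742188)
top block 313 [ 467.21 -284.32   79.51] rect ((467.34991455078125, -284.63995361328125), (59.4307746887207, 27.12343406677246), 17.79136848449707)
top board 3122 ((510.4666748046875, 76.63290405273438), (299.8112487792969, 311.4966125488281), 18.935909271240234)
top lower red 0 0
top upper red 25 [ 402.34 -303.54   33.18]
top bench z -0.3073465390178025
scene bar 192 [530.38 -31.58 161.12] [ 0.98  0.17 -0.01] 117.68909709109738 yaw 0.17388128952994455
scene face 1468 [ 476.2  -284.67   35.71] rect ((466.841796875, -287.00164794921875), (146.18829345703125, 99.99435424804688), 16.581214904785156)
scene block 209 [ 469.4  -285.99   80.4 ] rect ((467.9803466796875, -286.36883544921875), (61.9995231628418, 25.772531509399414), 16.97340202331543)
scene board 3953 ((560.5439453125, 28.042678833007812), (365.99884033203125, 236.80714416503906), 48.19161605834961)
scene lower red 0 0
scene upper red 0 0
scene bench z 0.8025185500658516
```

```bash
cat >> h.py <<'E'
def go(p,yaw):
    "tool-axis move from the present pose: turn first (tool pointing down), then shift"
    s=read_state(); A=R.from_euler("xyz",s["tool_rot"]); B=R.from_euler("xyz",[np.pi,0,yaw])
    print("rot",np.round((A.inv()*B).as_rotvec(),4),"shift after turn",np.round(B.inv().apply(np.array(p)-s["eef_pos"]),1),"t",s["clock"],"F",np.round(s["force"],1),"w",round(s["width"],1))
E
python3 -c "
from h import *
print(read_state()['tool_rot'])
go([528.5,-30.5,236],0.175)"
```

```text
[-3.14159077e+00 -5.16204106e-05  3.20776648e-01]
rot [-0.000e+00 -1.000e-04  1.458e-01] shift after turn [ 420.7 -521.1   -4.7] t 1.1 F [-0.7 -0.4  0.9] w 85.8
```

Careful with the scale: shifts go in shares of 50 mm and turns go in shares of pi rad. That gives: -37.2 mm is -0.744, 30 mm is 0.6, 0.1458 rad / 3.1416 = 0.0464.

Request:
jog_arm(deltas={"segments":[[0, 0, 0, 0, 0, 0.0464, 45], [0.6, -0.744, 0, 0, 0, 0, 45], [0.6, -0.744, 0, 0, 0, 0, 45], [0.6, -0.744, 0, 0, 0, 0, 45], [0.6, -0.744, 0, 0, 0, 0, 45], [0.6, -0.744, 0, 0, 0, 0, 45], [0.6, -0.744, 0, 0, 0, 0, 45], [0.6, -0.744, 0, 0, 0, 0, 45], [0.6, -0.744, 0, 0, 0, 0, 45], [0.6, -0.744, 0, 0, 0, 0, 45], [0.6, -0.744, 0, 0, 0, 0, 45], [0.6, -0.744, 0, 0, 0, 0, 45]]})

```text
clock: 2.3
eef_pos: [459.6, -154.7, 231.7]
tool_rot: [3.141, -0.001, 0.175]
force: [1.3, -0.8, 0.4]
width: 45.0
gripper_force: 0.0
```

Request:
jog_arm(deltas={"segments":[[0.6, -0.744, 0, 0, 0, 0, 45], [0.6, -0.744, 0, 0, 0, 0, 45], [0.6, -0.744, 0, 0, 0, 0, 45], [0, 0, 0, 0, 0, 0, 45], [0, 0, 0, 0, 0, 0, 45]]})

```text
clock: 2.8
eef_pos: [528.1, -29.7, 231.2]
tool_rot: [3.142, 0.0, 0.178]
force: [-1.3, -0.3, -0.5]
width: 45.5
gripper_force: 0.0
```

```bash
python3 -c "
from h import *
go([528.5,-30.5,137],0.175)"
```

```text
rot [0.     0.0002 0.0031] shift after turn [ 0.2  0.9 94.2] t 2.8 F [-1.3 -0.3 -0.5] w 45.5
```

Scaled: 20 mm is 0.4, 14 mm is 0.28.

Request:
jog_arm(deltas={"segments":[[0, 0.018, 0.4, 0, 0, 0, 45], [0, 0, 0.4, 0, 0, 0, 45], [0, 0, 0.4, 0, 0, 0, 45], [0, 0, 0.4, 0, 0, 0, 45], [0, 0, 0.28, 0, 0, 0, 45], [0, 0, 0, 0, 0, 0, 45]]})

```text
clock: 3.4
eef_pos: [525.9, -33.9, 135.8]
tool_rot: [3.141, 0.004, 0.172]
force: [-0.9, -0.6, -0.3]
width: 44.7
gripper_force: 0.0
```

Request:
jog_arm(deltas={"segments":[[0, 0, 0, 0, 0, 0, 0], [0, 0, 0, 0, 0, 0, 0], [0, 0, 0, 0, 0, 0, 0], [0, 0, 0, 0, 0, 0, 0], [0, 0, 0, 0, 0, 0, 0]]})

```text
clock: 3.9
eef_pos: [528.1, -30.5, 137.7]
tool_rot: [-3.14, -0.001, 0.176]
force: [-0.0, 5.2, 0.2]
width: 10.4
gripper_force: 58.4
```

```bash
python3 - <<'E'
from h import *
im,d=cams.get_image("scene"); cv2.imwrite("pics/g1.png",im[80:380,150:550])
E
```

```text
(no output)
```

View pics/g1.png

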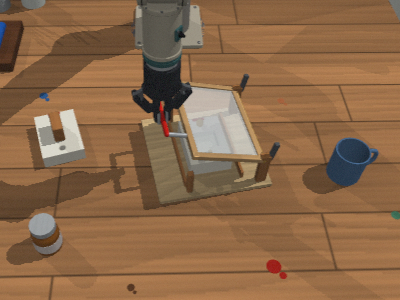

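The fingers hold the bar (opening 10.4 mm, 58 N). Next I'll compute the arc.

```bash
python3 -c "
from h import *
t=np.concatenate([np.linspace(.307,1.507,21),np.linspace(1.507,1.75,9)[1:]])
for i in range(0,len(t)-1,1): print(round(t[i+1],3),[round(220*(np.cos(t[i+1])-np.cos(t[i])),1),round(-220*(np.sin(t[i+1])-np.sin(t[i])),1)],end=' ')
"
```

```text
0.367 [np.float64(-4.4), np.float64(-12.5)] 0.427 [np.float64(-5.1), np.float64(-12.2)] 0.487 [np.float64(-5.8), np.float64(-11.8)] 0.547 [np.float64(-6.5), np.float64(-11.5)] 0.607 [np.float64(-7.2), np.float64(-11.1)] 0.667 [np.float64(-7.9), np.float64(-10.6)] 0.727 [np.float64(-8.5), np.float64(-10.1)] 0.787 [np.float64(-9.1), np.float64(-9.6)] 0.847 [np.float64(-9.6), np.float64(-9.0)] 0.907 [np.float64(-10.1), np.float64(-8.4)] 0.967 [np.float64(-10.6), np.float64(-7.8)] 1.027 [np.float64(-11.1), np.float64(-7.2)] 1.087 [np.float64(-11.5), np.float64(-6.5)] 1.147 [np.float64(-11.9), np.float64(-5.8)] 1.207 [np.float64(-12.2), np.float64(-5.1)] 1.267 [np.float64(-12.5), np.float64(-4.3)] 1.327 [np.float64(-12.7), np.float64(-3.6)] 1.387 [np.float64(-12.9), np.float64(-2.8)] 1.447 [np.float64(-13.0), np.float64(-2.0)] 1.507 [np.float64(-13.1), np.float64(-1.2)] 1.537 [np.float64(-6.7), np.float64(-0.3)] 1.568 [np.float64(-6.7), np.float64(-0.1)] 1.598 [np.float64(-6.7), np.float64(0.1)] 1.628 [np.float64(-6.7), np.float64(0.3)] 1.659 [np.float64(-6.7), np.float64(0.5)] 1.689 [np.float64(-6.6), np.float64(0.7)] 1.72 [np.float64(-6.6), np.float64(0.9)] 1.75 [np.float64(-6.6), np.float64(1.1)]
```

Scaled: -12.5 mm is -0.25, -12.2 mm is -0.244.

Request:
jog_arm(deltas={"segments":[[0, -0.088, -0.25, 0, 0, 0, 0], [0, -0.102, -0.244, 0, 0, 0, 0], [0, -0.116, -0.236, 0, 0, 0, 0], [0, -0.13, -0.23, 0, 0, 0, 0], [0, -0.144, -0.222, 0, 0, 0, 0], [0, -0.158, -0.212, 0, 0, 0, 0], [0, 0, 0, 0, 0, 0, 0]]})

```text
clock: 4.65
eef_pos: [521.9, 4.9, 208.8]
tool_rot: [3.141, -0.002, 0.176]
force: [0.7, 1.4, -0.7]
width: 10.2
gripper_force: 58.9
```

```bash
python3 -c "
from h import *
c,s=220*np.cos(.667)*1,90+220*np.sin(.667)
d=220*(np.cos(.307)-np.cos(.667))
go([528.1-np.sin(.175)*d,-30.5+np.cos(.175)*d,s-18.7],.175)"
```

```text
rot [ 0.0009 -0.0017  0.001 ] shift after turn [-0.1 -0.9  1.4] t 4.65 F [ 0.7  1.4 -0.7] w 10.2
```

Request:
jog_arm(deltas={"segments":[[0, -0.17, -0.202, 0, 0, 0, 0], [0, -0.182, -0.192, 0, 0, 0, 0], [0, -0.192, -0.18, 0, 0, 0, 0], [0, -0.202, -0.168, 0, 0, 0, 0], [0, -0.212, -0.156, 0, 0, 0, 0], [0, -0.222, -0.144, 0, 0, 0, 0], [0, -0.23, -0.13, 0, 0, 0, 0], [0, -0.238, -0.116, 0, 0, 0, 0], [0, -0.244, -0.102, 0, 0, 0, 0], [0, 0, 0, 0, 0, 0, 0]]})

```text
clock: 5.65
eef_pos: [506.1, 95.7, 280.6]
tool_rot: [3.138, -0.004, 0.174]
force: [-2.8, -7.4, 19.8]
width: 9.7
gripper_force: 62.1
```

Request:
jog_arm(deltas={"segments":[[0, -0.25, -0.086, 0, 0, 0, 0], [0, -0.254, -0.072, 0, 0, 0, 0], [0, -0.258, -0.056, 0, 0, 0, 0], [0, -0.26, -0.04, 0, 0, 0, 0], [0, -0.2, -0.02, 0, 0, 0, 0], [0, -0.134, -0.006, 0, 0, 0, 0], [0, 0, 0, 0, 0, 0, 0]]})

```text
clock: 6.35
eef_pos: [493.9, 165.4, 294.4]
tool_rot: [-3.141, -0.004, 0.175]
force: [-3.1, -0.9, 17.2]
width: 9.9
gripper_force: 64.8
```

Scaled: -6.6 mm is -0.132, -5 mm is -0.1.

Request:
jog_arm(deltas={"segments":[[0, -0.132, -0.04, 0, 0, 0, 0], [0, -0.132, 0, 0, 0, 0, 0], [0, -0.132, 0, 0, 0, 0, 0], [0, -0.132, 0, 0, 0, 0, 0], [0, -0.132, 0.01, 0, 0, 0, 0], [0, -0.1, 0.014, 0, 0, 0, 0], [0, -0.08, 0.014, 0, 0, 0, 0], [0, 0, 0, 0, 0, 0, 0], [0, 0, 0, 0, 0, 0, 0]]})

```text
clock: 7.25
eef_pos: [486.4, 207.3, 291.4]
tool_rot: [-3.14, -0.002, 0.175]
force: [1.4, 0.2, 5.7]
width: 10.0
gripper_force: 65.4
```

Scaled: -3 mm is -0.06, 0.6 mm is 0.012.

Request:
jog_arm(deltas={"segments":[[0, -0.06, 0.01, 0, 0, 0, 0], [0, -0.06, 0.012, 0, 0, 0, 0], [0, 0, 0, 0, 0, 0, 0]]})

```text
clock: 7.55
eef_pos: [485.4, 213.2, 290.5]
tool_rot: [-3.14, -0.002, 0.176]
force: [2.7, 0.5, 6.8]
width: 9.6
gripper_force: 65.5
```

Scaled: -2 mm is -0.04, 0.4 mm is 0.008.

Request:
jog_arm(deltas={"segments":[[0, -0.04, 0.008, 0, 0, 0, 0], [0, -0.04, 0.008, 0, 0, 0, 0], [0, 0, 0, 0, 0, 0, 0]]})

```text
clock: 7.85
eef_pos: [485.0, 215.4, 290.1]
tool_rot: [3.141, -0.002, 0.175]
force: [0.9, -3.3, 9.9]
width: 9.9
gripper_force: 65.8
```

Request:
jog_arm(deltas={"segments":[[0, -0.04, 0.008, 0, 0, 0, 0], [0, -0.04, 0.008, 0, 0, 0, 0], [0, 0, 0, 0, 0, 0, 0]]})

```text
clock: 8.15
eef_pos: [485.0, 215.5, 290.0]
tool_rot: [3.136, -0.002, 0.172]
force: [0.2, -10.5, 17.1]
width: 9.6
gripper_force: 66.6
```

At the stop: −10 N along y and no further travel. Next I'll release the bar, rise, and measure everything again.

Scaled: 48 mm is 0.96, 45 mm is 0.9.

Request:
jog_arm(deltas={"segments":[[0, 0.06, -0.02, 0, 0, 0, 0], [0, 0, 0, 0, 0, 0, 40], [0, 0, 0, 0, 0, 0, 40], [0, 0, 0, 0, 0, 0, 40], [0, 0, -0.4, 0, 0, 0, 40], [0, 0, -0.4, 0, 0, 0, 40], [0, 0, -0.4, 0, 0, 0, 40], [0.4, 0.4, 0, 0, 0, 0, 40], [0.6, 0.8, 0, 0, 0, 0, 40], [0.6, 0.8, 0, 0, 0, 0, 40], [0.4, 0.9, 0, 0, 0, 0, 60], [0, 0.96, 0, 0, 0, 0, 60]]})

```text
clock: 9.35
eef_pos: [618.0, 44.3, 347.4]
tool_rot: [-3.14, 0.001, 0.177]
force: [-0.2, -1.4, 0.1]
width: 60.1
gripper_force: 0.0
```

Request:
jog_arm(deltas={"segments":[[0, 0.96, 0, 0, 0, 0, 60], [0, 0.96, 0, 0, 0, 0, 60], [0, 0.96, 0, 0, 0, 0, 60], [0, 0.96, 0, 0, 0, 0, 60], [0, 0, 0, 0, 0, 0, 60]]})

```text
clock: 9.85
eef_pos: [648.5, -154.7, 347.5]
tool_rot: [3.136, 0.003, 0.164]
force: [0.1, -1.2, -0.9]
width: 60.1
gripper_force: 0.0
```

```bash
python3 - <<'E'
from fit import *
for n in ("top","scene"):
    im,d=cams.get_image(n); P=cloud(n,d); cv2.imwrite(f"pics/{n}2.png",im)
    m=red(im,P,[400,120,200],[640,300,360]); 
    if m.sum()>20: c,dr,L=line(P[m]); print(n,"bar",m.sum(),c,dr,L,"yaw",np.arctan2(dr[1],dr[0]))
    upper(im,P,[370,-380,0],[580,-180,100],35,n)
    for nm,lo,hi,zz in (("lower",[400,-20,46],[620,170,57],52),("board",[330,-150,7],[720,290,17],12)):
        b=np.all(P>lo,-1)&np.all(P<hi,-1); Q=P[b]; print(n,nm,b.sum(),Q.mean(0),cv2.minAreaRect(Q[:,:2].astype(np.float32)))
    hs=cv2.cvtColor(im,cv2.COLOR_BGR2HSV); b=np.all(P>[400,-20,60],-1)&np.all(P<[620,150,75],-1); 
    l,lab,st,ce=cv2.connectedComponentsWithStats(b.astype(np.uint8))
    for i in range(1,l): print(n,"dowel?",st[i][4],P[lab==i].mean(0))
    for k,z in (("seat",52),("lower_half",12),("grip",62)):
        for r in models.mark_of(k,n)[:1]: print(n,k,r["confidence"],r["position"],ray(n,r["position"],z))
print(read_state()["eef_pos"])
E
```

```text
top bar 425 [484.48 214.66 311.12] [ 0.98  0.17 -0.  ] 121.16452732329871 yaw 0.17365994849028152
top face 0 [nan nan nan] rect ((0.0, 0.0), (0.0, 0.0), 0.0)
top lower 1946 [509.17  73.17  51.64] ((488.6087646484375, 60.744903564453125), (186.99639892578125, 117.84221649169922), 10.855340003967285)
top board 7622 [506.97  56.15  11.74] ((510.1175231933594, 72.90142059326172), (260.2578125, 269.5750732421875), 9.922906875610352)
top dowel? 22 [558.8   81.16  66.73]
top dowel? 44 [460.52  63.98  66.23]
top dowel? 2 [406.91  -2.58  74.16]
top dowel? 1 [403.72  -8.26  74.67]
top seat 0.57 [283.3, 277.4] [522.44  73.36  52.  ]
top lower_half 0.68 [283.4, 286.8] [503.45  76.03  12.  ]
scene bar 243 [486.5  211.89 311.76] [ 0.98  0.18 -0.01] 118.40569676379467 yaw 0.17900627459400936
scene face 1479 [ 476.23 -284.73   35.69] rect ((4
[... 316 characters left out ...]
5495300292969), (183.5336456298828, 119.14728546142578), 10.424065589904785)
scene board 5618 [532.07  62.52  12.7 ] ((522.0050048828125, 92.03919219970703), (296.75537109375, 307.4073791503906), 9.95308780670166)
scene dowel? 26 [414.99  -9.17  67.57]
scene dowel? 37 [462.56  61.94  65.84]
scene dowel? 23 [560.64  79.27  66.19]
scene seat 0.83 [356.4, 218.2] [505.62  77.64  52.  ]
scene lower_half 0.7 [352.7, 231.4] [514.04  70.87  12.  ]
scene grip 0.97 [208.1, 205.2] [ 466.43 -281.73   62.  ]
[ 649.78 -143.18  349.05]fit.py:12: RuntimeWarning: Mean of empty slice.
  Q=P[m]; r=cv2.minAreaRect(Q[:,:2].astype(np.float32)); print(name,"face",m.sum(),Q.mean(0),"rect",r)
  ret = um.true_divide(
```

View pics/scene2.png

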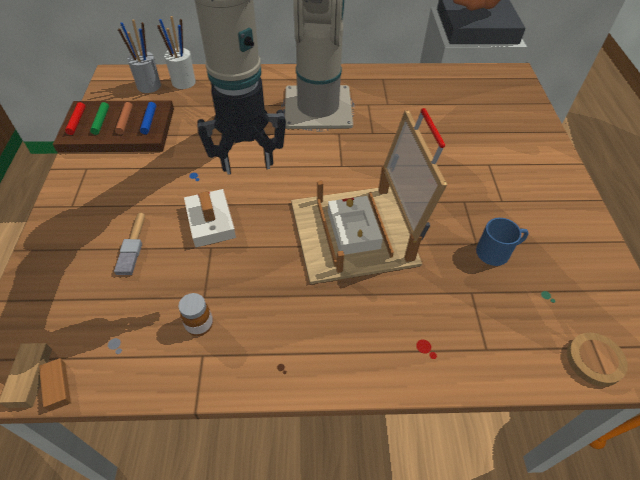

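View pics/top2.png

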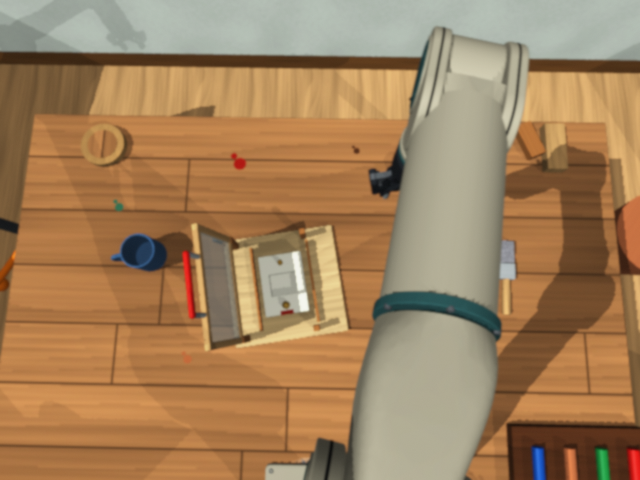

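The cover stands open against its stop, with the bar at (190,285) in the top view. The dowels are visible at (280,262) and (285,304). The red end of the lower half is at the bottom (288,312), the same way round as on the upper half. Next is the upper half.

```bash
python3 -c "
from h import *
go([467.5,-285.3,143.3],0.297)"
```

```text
rot [-0.0006 -0.0003 -0.1195] shift after turn [-215.9   82.5  205.8] t 10.25 F [ 0.3  0.1 -0.3] w 59.7
```

Scaled: -36 mm is -0.72, 30 mm is 0.6, -0.1195 rad / 3.1416 = -0.038.

Request:
jog_arm(deltas={"segments":[[0, 0, 0, 0, 0, -0.038, 60], [-0.72, 0.275, 0.6, 0, 0, 0, 60], [-0.72, 0.275, 0.6, 0, 0, 0, 60], [-0.72, 0.275, 0.6, 0, 0, 0, 60], [-0.72, 0.275, 0.6, 0, 0, 0, 60], [-0.72, 0.275, 0.6, 0, 0, 0, 60], [-0.72, 0.275, 0.6, 0, 0, 0, 60], [0, 0, 0.52, 0, 0, 0, 60], [0, 0, 0, 0, 0, 0, 60], [0, 0, 0, 0, 0, 0, 60]]})

```text
clock: 11.25
eef_pos: [468.1, -285.7, 143.4]
tool_rot: [-3.141, -0.001, 0.296]
force: [0.2, -0.1, 0.6]
width: 59.9
gripper_force: 0.0
```

```bash
python3 -c "
from h import *
go([467.5,-285.3,43.3],0.297)"
```

```text
rot [-0.0002 -0.0011 -0.0007] shift after turn [ -0.5  -0.6 100.1] t 11.25 F [ 0.2 -0.1  0.6] w 59.9
```

Scaled: 20 mm is 0.4, -0.6 mm is -0.012.

Request:
jog_arm(deltas={"segments":[[-0.01, -0.012, 0.4, 0, 0, 0, 60], [0, 0, 0.4, 0, 0, 0, 60], [0, 0, 0.4, 0, 0, 0, 60], [0, 0, 0.4, 0, 0, 0, 60], [0, 0, 0.4, 0, 0, 0, 60], [0, 0, 0, 0, 0, 0, 60], [0, 0, 0, 0, 0, 0, 0], [0, 0, 0, 0, 0, 0, 0], [0, 0, 0, 0, 0, 0, 0], [0, 0, 0, 0, 0, 0, 0], [0, 0, 0, 0, 0, 0, 0]]})

```text
clock: 12.35
eef_pos: [467.6, -286.3, 44.7]
tool_rot: [3.14, -0.002, 0.295]
force: [-0.5, 1.8, 7.3]
width: 25.2
gripper_force: 60.9
```

Request:
jog_arm(deltas={"segments":[[0, 0, -0.2, 0, 0, 0, 0], [0, 0, -0.3, 0, 0, 0, 0], [0, 0, -0.3, 0, 0, 0, 0], [0, 0, -0.4, 0, 0, 0, 0], [0, 0, -0.4, 0, 0, 0, 0], [0, 0, -0.4, 0, 0, 0, 0], [0, 0, 0, 0, 0, 0, 0], [0, 0, 0, 0, 0, 0, 0], [0, 0, 0, 0, 0, 0, 0]]})

```text
clock: 13.25
eef_pos: [465.3, -285.7, 141.9]
tool_rot: [-3.14, 0.002, 0.294]
force: [-0.5, 0.0, -5.9]
width: 25.7
gripper_force: 59.8
```

```bash
python3 -c "
from h import *
go([510.6,71.6,143.3],0.175)"
```

```text
rot [-0.0015  0.0017  0.1195] shift after turn [ 106.8 -344.    -1.4] t 13.25 F [-0.5  0.  -5.9] w 25.7
```

Scaled: -44 mm is -0.88, -43 mm is -0.86, 0.1195 rad / 3.1416 = 0.038.

Request:
jog_arm(deltas={"segments":[[0, 0, -0.4, 0, 0, 0.038, 0], [0.26, -0.84, 0, 0, 0, 0, 0], [0.26, -0.86, 0, 0, 0, 0, 0], [0.26, -0.86, 0, 0, 0, 0, 0], [0.26, -0.86, 0, 0, 0, 0, 0], [0.26, -0.86, 0, 0, 0, 0, 0], [0.28, -0.86, 0, 0, 0, 0, 0], [0.28, -0.86, 0, 0, 0, 0, 0], [0.28, -0.88, 0, 0, 0, 0, 0], [0, 0, 0, 0, 0, 0, 0], [0, 0, 0, 0, 0, 0, 0], [0, 0, 0, 0, 0, 0, 0]]})

```text
clock: 14.45
eef_pos: [510.9, 69.8, 162.1]
tool_rot: [3.141, 0.002, 0.174]
force: [-0.0, -0.7, -5.2]
width: 25.2
gripper_force: 61.5
```

```bash
cat > look.py <<'E'
from fit import *
import sys
# expected pose of the held half from the tool
s=read_state(); g=np.array(s["eef_pos"]); top=g[2]-43.3+35
print(g,s["tool_rot"],s["force"],s["clock"])
for n in ("top","scene"):
    im,d=cams.get_image(n); P=cloud(n,d); cv2.imwrite(f"pics/{n}{sys.argv[1]}.png",im)
    h=cv2.cvtColor(im,cv2.COLOR_BGR2HSV)
    b=(h[...,1]<70)&(h[...,2]>110)&np.all(P>g-[120,100,0]+[0,0,top-g[2]-10],-1)&np.all(P<g+[120,100,0]+[0,0,top-g[2]+8],-1)
    Q=P[b]; print(n,"half",b.sum(),Q.mean(0),cv2.minAreaRect(Q[:,:2].astype(np.float32)))
    pl=np.linalg.lstsq(np.c_[Q[:,:2]-Q[:,:2].mean(0),np.ones(len(Q))],Q[:,2],rcond=None)[0]; print("plane slope",pl)
    for k in ("grip","upper_half"):
        for r in models.mark_of(k,n)[:1]: print(n,k,r["confidence"],r["position"],ray(n,r["position"],top-35+62*(k=="grip")))
E
python3 look.py 3; python3 -c "
from h import *
im=cv2.imread('pics/top3.png')[180:380,180:420]; sc=cv2.imread('pics/scene3.png')[80:280,240:480]
cv2.imwrite('pics/c3.png',np.hstack([cv2.resize(im,(400,333)),cv2.resize(sc,(400,333))]))"
```

```text
[510.89  69.83 162.08] [3.14 0.   0.17] [-0.03 -0.72 -5.2 ] 14.45
top half 795 [502.33  34.93 152.02] ((516.67431640625, 34.567955017089844), (142.42955017089844, 44.089324951171875), 1.9702937602996826)
plane slope [ -0.    -0.   152.02]
top grip 0.89 [276.8, 275.2] [514.54  74.99 180.78]
top upper_half 0.62 [282.9, 278.9] [512.83  67.98 118.78]
scene half 1440 [535.15  65.82 153.05] ((491.5477600097656, 98.94706726074219), (171.96800231933594, 169.65188598632812), 9.65681266784668)
plane slope [ -0.02   0.   153.05]
scene grip 0.96 [358.7, 180.8] [508.03  72.7  180.78]
scene upper_half 0.58 [355.9, 202.4] [515.31  70.64 118.78]
```

View pics/c3.png

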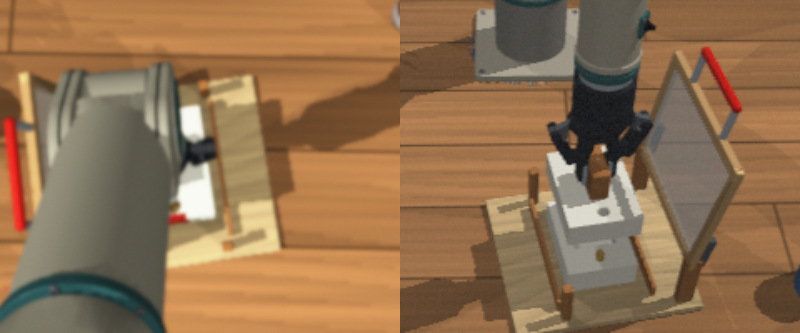

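The held half is level above the seat (scene crop: half at about (595,205), +x dowel at (600,255)), and the cover is still open. Next I'll average the readings and compute the fine shift.

```bash
python3 - <<'E'
from fit import *
S=[];T=[];F=[]
for i in range(8):
    im,d=cams.get_image("scene"); s=read_state(); S.append(s["eef_pos"]);T.append(s["tool_rot"]);F.append(s["force"])
g=np.mean(S,0); T=np.array(T); T[:,0]%=2*np.pi; print(g,np.std(S,0),T.mean(0),np.mean(F,0))
P=cloud("scene",d); y=.174; ex=np.array([np.cos(y),np.sin(y)]); ey=np.array([-ex[1],ex[0]])
for nm,z in (("held",g[2]-8.3),("lower",52)):
    b=(abs(P[...,2]-z)<4)&np.all(P[...,:2]>[400,-40],-1)&np.all(P[...,:2]<[640,180],-1); Q=P[b][:,:2]-[510.3,71.3]
    X,Y=Q@ex,Q@ey; k=(abs(X)<85)&(abs(Y)<62); X,Y=X[k],Y[k]
    print(nm,k.sum(),"x",np.percentile(X,[1,5,50,95,99]),"y at x>20",np.percentile(Y[X>20],[1,3,50,97,99]))
v=R.from_euler("xyz",[np.pi,0,.174]).inv().apply([510.1-g[0],71.1-g[1],0]); print("shift",v)
E
```

```text
[511.74  70.88 162.98] [0.01 0.26 0.01] [ 3.14 -0.    0.17] [-0.09 -0.11 -4.81]
held 1326 x [-65.78 -47.8   28.81  68.32  71.28] y at x>20 [-51.92 -50.07  -3.53  44.7   46.72]
lower 826 x [-67.3  -47.01  41.37  68.05  69.83] y at x>20 [-49.59 -48.11  -1.47  47.36  48.72]
shift [-1.58 -0.5  -0.  ]
```

Scaled: 15 mm is 0.3, -1.2 mm is -0.024.

Request:
jog_arm(deltas={"segments":[[-0.032, -0.024, 0, 0, 0, 0, 0], [0, 0, 0.3, 0, 0, 0, 0], [0, 0, 0.3, 0, 0, 0, 0], [0, 0, 0.2, 0, 0, 0, 0], [0, 0, 0.1, 0, 0, 0, 0], [0, 0, 0, 0, 0, 0, 0], [0, 0, 0, 0, 0, 0, 0]]})

```text
clock: 15.85
eef_pos: [510.3, 72.1, 118.2]
tool_rot: [3.142, -0.001, 0.175]
force: [0.0, -0.0, -4.3]
width: 25.4
gripper_force: 61.5
```

```bash
cat > m.py <<'E'
from fit import *
S=[];F=[];H=[];Lw=[]
y=.174; ex=np.array([np.cos(y),np.sin(y)]); ey=np.array([-ex[1],ex[0]])
for i in range(6):
    im,d=cams.get_image("scene"); s=read_state(); S.append(s["eef_pos"]);F.append(s["force"])
g=np.mean(S,0); print(g,np.mean(F,0),s["clock"])
P=cloud("scene",d)
for nm,z in (("held",g[2]-8.3),("lower",52)):
    b=(abs(P[...,2]-z)<4)&np.all(P[...,:2]>[400,-40],-1)&np.all(P[...,:2]<[640,180],-1); Q=P[b][:,:2]-[510.3,71.3]
    X,Y=Q@ex,Q@ey; k=(abs(X)<85)&(abs(Y)<62); X,Y=X[k],Y[k]
    if (X>20).sum()>9: print(nm,k.sum(),"x",np.percentile(X,[95,99]),"y at x>20",np.percentile(Y[X>20],[1,3,50,97,99]))
cv2.imwrite("pics/m.png",cv2.resize(im[150:290,280:460],(720,560)))
E
python3 m.py
```

```text
[510.34  72.08 118.41] [ 0.09  0.23 -4.85] 16.15
held 1244 x [67.16 69.58] y at x>20 [-50.47 -48.34  -2.3   46.52  48.07]
lower 352 x [69.07 70.1 ] y at x>20 [-49.75 -49.39  -5.64  46.02  47.97]
```

View pics/m.png

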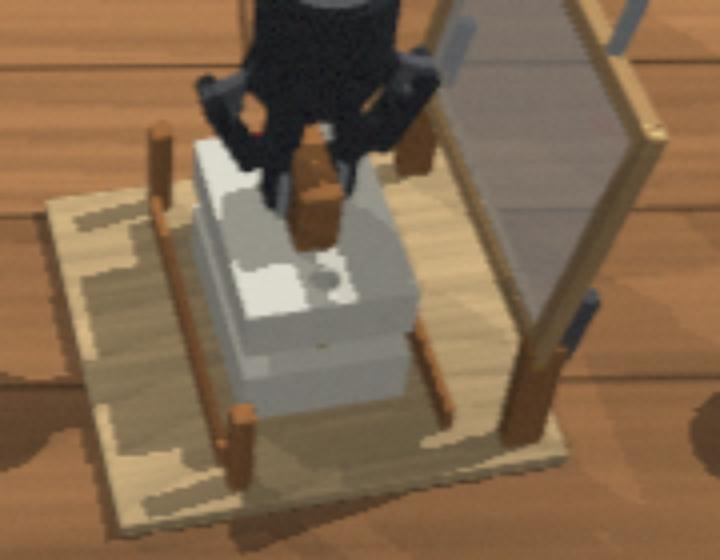

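The half sits just above the dowels, with edges matching within about 0.5 mm (+x dowel tip visible at (322,345) in the crop). Next I'll lower it gently.

Scaled: 4 mm is 0.08.

Request:
jog_arm(deltas={"segments":[[0, 0, 0.08, 0, 0, 0, 0], [0, 0, 0.08, 0, 0, 0, 0], [0, 0, 0, 0, 0, 0, 0]]})

```text
clock: 16.45
eef_pos: [509.4, 72.0, 109.2]
tool_rot: [-3.142, 0.001, 0.175]
force: [0.4, -1.1, -4.3]
width: 25.2
gripper_force: 61.5
```

Request:
jog_arm(deltas={"segments":[[0, 0, 0.06, 0, 0, 0, 0], [0, 0, 0, 0, 0, 0, 0]]})

```text
clock: 16.65
eef_pos: [509.7, 72.0, 106.5]
tool_rot: [3.142, 0.001, 0.175]
force: [-0.6, -0.2, -4.4]
width: 25.5
gripper_force: 61.5
```

Request:
jog_arm(deltas={"segments":[[0, 0, 0.04, 0, 0, 0, 0], [0, 0, 0, 0, 0, 0, 0]]})

```text
clock: 16.85
eef_pos: [509.8, 72.0, 104.7]
tool_rot: [3.142, 0.0, 0.175]
force: [0.1, 0.1, -5.2]
width: 25.2
gripper_force: 61.5
```

Already about 9 mm onto the dowels with no side force, so I'll continue.

Scaled: 3 mm is 0.06.

Request:
jog_arm(deltas={"segments":[[0, 0, 0.06, 0, 0, 0, 0], [0, 0, 0, 0, 0, 0, 0]]})

```text
clock: 17.05
eef_pos: [509.7, 72.0, 101.6]
tool_rot: [3.142, 0.0, 0.175]
force: [-1.3, 0.2, -5.1]
width: 25.1
gripper_force: 61.5
```

Request:
jog_arm(deltas={"segments":[[0, 0, 0.04, 0, 0, 0, 0], [0, 0, 0, 0, 0, 0, 0]]})

```text
clock: 17.25
eef_pos: [509.8, 72.0, 99.7]
tool_rot: [3.142, 0.0, 0.175]
force: [-0.1, 0.2, -4.5]
width: 25.1
gripper_force: 61.5
```

Request:
jog_arm(deltas={"segments":[[0, 0, 0.04, 0, 0, 0, 0], [0, 0, 0, 0, 0, 0, 0]]})

```text
clock: 17.45
eef_pos: [509.8, 72.0, 97.7]
tool_rot: [3.142, 0.0, 0.175]
force: [-0.6, 0.9, -6.4]
width: 25.1
gripper_force: 61.5
```

Scaled: 1 mm is 0.02.

Request:
jog_arm(deltas={"segments":[[0, 0, 0.02, 0, 0, 0, 0], [0, 0, 0, 0, 0, 0, 0]]})

```text
clock: 17.65
eef_pos: [510.0, 72.0, 96.9]
tool_rot: [3.142, -0.0, 0.175]
force: [-0.1, 0.6, -5.2]
width: 25.3
gripper_force: 61.6
```

Request:
jog_arm(deltas={"segments":[[0, 0, 0.02, 0, 0, 0, 0], [0, 0, 0, 0, 0, 0, 0]]})

```text
clock: 17.85
eef_pos: [510.0, 72.1, 96.7]
tool_rot: [-3.141, -0.0, 0.175]
force: [-2.6, 0.2, 3.3]
width: 24.9
gripper_force: 62.6
```

Scaled: 0.8 mm is 0.016.

Request:
jog_arm(deltas={"segments":[[0, 0, 0.016, 0, 0, 0, 0], [0, 0, 0, 0, 0, 0, 0], [0, 0, 0, 0, 0, 0, 0], [0, 0, 0, 0, 0, 0, 0]]})

```text
clock: 18.25
eef_pos: [510.0, 72.1, 96.7]
tool_rot: [-3.141, -0.001, 0.175]
force: [-5.1, -0.4, 12.3]
width: 25.4
gripper_force: 64.0
```

```bash
python3 m.py
```

```text
[509.99  72.08  96.65] [-4.27 -0.11 12.27] 18.55
held 1205 x [66.67 69.33] y at x>20 [-50.8  -49.11  -3.31  46.02  47.92]
lower 101 x [69.69 71.46] y at x>20 [-50.73 -50.52  -7.16  46.31  48.06]
```

```bash
python3 - <<'E'
from fit import *
im,d=cams.get_image("scene"); P=cloud("scene",d)
y=.174; ex=np.array([np.cos(y),np.sin(y)]); ey=np.array([-ex[1],ex[0]]); Q=P[...,:2]-[510.3,71.3]; X,Y=Q@ex,Q@ey
b=(abs(X)<62)&(abs(Y)<42)&(abs(P[...,2]-87)<10); q=P[b]; print("top face z (87)",np.median(q[:,2]), "end",np.median(P[b&(X>40)][:,2]),"mid",np.median(P[b&(X<0)][:,2]))
m=red(im,P,[400,120,200],[640,300,360]); print("bar",P[m].mean(0))
for k in ("jar","brush","mug"): print(k,models.mark_of(k,"scene")[0]["position"])
s=read_state(); print(s["force"],s["clock"]); print(ctrl.finish_job())
E
```

```text
top face z (87) 87.69540018561133 end 87.64013308603036 mid 87.57484768705137
bar [490.82 212.66 311.62]
jar [197.5, 325.6]
brush [131.8, 243.6]
mug [490.9, 253.7]
[-4.53  0.69 12.19] 18.75
the job is handed in; nothing more can be done
None
```

The job is handed in at 18.75 s: the cover rests open against its stop, the upper half sits flush on the dowels, still gripped and pressed down with about 17 N (estimated from the wrist force), and the jar, brush and mug show no movement in the last picture; no verdict was returned.

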